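Set a bench supply's voltage, not its current limit

TASK

The bench supply is to be set before the hot-wire foam cutter is plugged in. Turn only its voltage knob - the narrow upper one of the two concentric knobs - until the meter needle points at the set mark on the rim of the scale; the wide ring underneath is the current limit that protects the wire, so leave it at its present setting. Then let go, without shoving the things lying round the supply.

Things in the scene. Friction and masses are not known exactly. Their poses are not given: they have to be found in the camera images.
- supply: Grey console power supply, 196 deep (x) x 200 mm wide (y), fixed. Origin: centre of its underside; x to its back, y to its left. Front half: flat aluminium deck 56 mm high, knobs at its left (axis at x -53, y +46 mm), two binding posts at its right (23 mm above the deck; x -32, y -40 and -72 mm). Back half: 102 x 152 mm meter sloping up to the back at 32 degrees, upper edge 122 mm high
- volt_grip (a point): On the vertical axis of both knobs, where the voltage knob is best gripped: 12 mm below its flat top. Voltage knob: black fluted drum, 38 mm across, 38 mm tall, bright metal cap with a line across it, white line down its side. The limit ring's top face lies 27 mm below this point (2 mm below the drum): fingertips must not reach down to it
- volt_knob (a joint): Turn of the voltage knob in rad, between stops at 0 and 5.2; grows clockwise seen from above. Each rad swings the needle 0.31 rad clockwise (to the right, up the scale). It stays where it is left; takes about 0.04 N m. The turn needed at the start is 1 to 3.2 rad clockwise
- limit_pointer (a point): End of the white pointer line on top of the current-limit ring, 34 mm from the knobs' axis. Limit ring: black, fluted, 72 mm across, 19 mm tall, on the same axis below the voltage knob. It turns easily (about 0.05 N m) if touched, but must stay where it is; it does not move the needle
- needle_tip (a point): Tip of the black meter needle, under the clear window. The needle is 62 mm long and swings about a pivot at the lower (near) edge of the scale, hidden by the black frame, in the plane of the sloping scale. At the start it stands to the left of the mark (anticlockwise, too low) by 0.3 to 1 rad
- mark_tip (a point): Where the needle tip is when the needle points exactly at the set mark. The mark is a bold black wedge, 14 mm long, 12 mm wide at its outer end, on the outer rim of the scale near or right of its middle, its narrow end pointing inward; under the clear window, it cannot be touched. Long scale divisions are 0.16 rad (10 mm at the needle tip) apart
- foam_offcut: Bystander: block of white foam, 60 x 139 x 46 mm, lying left of the supply. Origin at the centre of its underside
- tape_measure: Bystander: orange tape measure, 66 x 78 x 38 mm, lying on its side left of the supply near its front corner. Origin near the centre of its underside
- pencil: Bystander: yellow pencil, 191 mm long, 8 mm thick, lying in front of the supply. Origin near its middle, at its underside

How it is judged:
By the outcome, as a careful person would: the job done as asked, in the order asked, and still so for the second after the job is handed in, with the robot touching nothing.
It also fails if it takes over 45 s, if anything falls off the work surface, if the arm or the gripper's body presses on something with over 40 N, if the wrist force passes 120 N, or if a joint passes its speed limit or range.

ROBOT

A 6-joint arm with a two-finger parallel gripper is mounted at the origin on a cart in front of the work surface, level with it; the furniture and walls round the work are solid. World frame = base frame: x ahead of the robot, y to its left, z up, the work surface at z = 0. Lengths are in mm, angles in rad, forces in N, time in s.
With the tool pointing down it reaches from about 300 to 775 mm from the base axis. Payload 14.6 kg.
Tool frame: the origin (TCP) lies midway between the tips of the shut fingers; the grasp point (between the pads) lies 19 mm behind it; z points along the fingers, y is the direction in which the jaws open and shut (so a half turn about z gives the same grasp; the last joint's range is limited). The gripper opens to 94 mm and grips with 3 to 60 N. Pads are 16 mm wide; open, the fingers measure 119 mm over their backs; the gripper's body (75 mm by 177 mm) begins 78 mm behind the grasp point.
Start: joints at [-1.304, 0.3, 1.521, -0, 1.321, -0.067], TCP at [180.192, -519.634, 205.446] pointing down, gripper open.
Joint ranges: [-3.03, 3.03], [-0.79, 2.21], [0.23, 2.52], [-1.04, 4.18], [0, 3.07], [-2.55, 2.55]. Speed limits (rad/s): [2.22, 2.22, 2.57, 3.14, 3.14, 3.14].

INTERFACE

Orientations are given as [roll, pitch, yaw] about the fixed x, y, z axes, in that order (R = Rz(yaw) Ry(pitch) Rx(roll)).
In Python, from cell import manip gives the robot as it stands.
- The arm moves only by the tool play_rows, never from a script. Its argument "commands" is a list of rows, each an object of numbers: "x", "y", "z": the shift along the tool's x, y, z in m; "wx", "wy", "wz": the turn, a rotation vector about the tool's x, y, z in degrees; "grip": the opening, from 0 (shut) to 1 (fully open). In form: [{"x": .., "y": .., "z": .., "wx": .., "wy": .., "wz": .., "grip": ..}, ...]. A call has 1 to 20 rows; each row shifts and turns the commanded pose from where the row before left it, along the tool's axes as they then stand; what a row does not reach is not made up. A row lasts 1/8 s, in which the tool goes at most 62.5 mm and 10.7 degrees, less where a joint would pass 70% of its speed; a pose out of reach is approached as far as the arm can. A call is refused whole if a number of a shift passes 0.0625 or a number of a turn 10.7, either way. A call with a gripper value outside its range is refused whole. The fingers move at their own pace and stop on an object; "squeeze" is the grip in N (left out, the last holds). Time passes only in rows, so rows that do not move let the fingers close. It gives the time, the measured TCP pose, the force and the opening at its end, in the units of the state.
- manip.read_state(): the state, without advancing time (a new reading comes with each control period).
- manip.camera(name): name is "scene" or "top"; returns (picture, depth): 400x640x3 uint8, red, green, blue; 400x640 float32, mm along the optical axis (not along the pixel's ray), 0 where there is no reading.
- manip.camera_info(name): a dict with "intrinsics" (3x3 intrinsics, pixels), "camera_from_world" (4x4, takes a point from world to camera coordinates). Camera axes: x right, y up, looking along -z (the intrinsics and any distortion apply to the point x, -y, -z); pixel columns grow to the right and rows downward; lengths in mm; the calibration is good to about 2 mm. A picture is of the moment at which its call begins. camera_info takes no time and is no camera call.
- manip.sign_off(): hands the job in, once; it reports no verdict.
The state is a dict: "clock": time; "joints": joint angles; "qd": joint speeds; "effort": joint torques, N m; "eef_pos": TCP position; "eef_rot": TCP orientation; "wrist_force": force on the tool from outside, world axes, zero at the start; "moment": the same for the moment, N m; "finger_gap": finger opening in mm.
Only numpy, scipy, OpenCV 4.12 (cv2) and the standard library are available. Lean on these libraries where they do the work, as an engineer would, in place of code of your own. Each camera call takes 0.05 s, during which the arm holds its last target.

## Working session

There is one attempt and no reset: what is moved stays moved. The work goes in short steps, Python scripts to look and compute and a tool call to move; the robot and the scene stay as the last step left them, time stands still between calls to the robot, and variables do not carry over. Pictures are saved under pics/ and viewed, and the job is handed in when it is done.

Besides the shell and the picture viewer there is one more tool, called after "Call:" as a command line: name --argument value ..., lists and objects as JSON in quotes. play_rows: Moves the arm, as the interface text tells. Its arguments: {"type":"object","properties":{"commands":{"type":"array"},"squeeze":{"type":"number"}},"required":["commands"]}

```bash
mkdir -p pics; ls; cat > h.py <<'E'
import numpy as np, cv2
from cell import manip
def grab(name,tag):
    p,d=manip.camera(name); cv2.imwrite(f'pics/{tag}.png',p[:,:,::-1]); np.save(f'pics/{tag}.npy',d); np.save(f'pics/{tag}_rgb.npy',p); return p,d
def cam(name):
    i=manip.camera_info(name); return np.array(i['intrinsics']),np.array(i['camera_from_world']),i
def ray(name,u,v):
    K,T,_=cam(name); q=np.linalg.inv(K)@[u,v,1]; dc=np.array([q[0],-q[1],-q[2]])
    R=T[:3,:3]; o=-R.T@T[:3,3]; return o,R.T@dc
def onplane(name,u,v,z):
    o,d=ray(name,u,v); return o+d*(z-o[2])/d[2]
def dep(name,u,v,dd):
    o,d=ray(name,u,v); return o+d*dd
def proj(name,P):
    K,T,_=cam(name); c=T[:3,:3]@np.array(P,float)+T[:3,3]; q=K@np.array([c[0],-c[1],-c[2]]); return q[:2]/q[2]
E
python3 - <<'E'
from h import *
for n in('scene','top'):
    grab(n,n+'0'); print(cam(n)[2])
print(manip.read_state())
E
```

```text
pics
{'intrinsics': array([[456.85300316,   0.        , 315.82289343],
       [  0.        , 456.85300316, 198.83090542],
       [  0.        ,   0.        ,   1.        ]]), 'camera_from_world': array([[-7.16633625e-01, -6.97427759e-01, -5.54698331e-03,
         4.52932020e+02],
       [ 3.82045997e-01, -3.99195883e-01,  8.33476756e-01,
        -1.88980551e+02],
       [-5.83504159e-01,  5.95178266e-01,  5.52526676e-01,
        -6.99762263e+02],
       [ 0.00000000e+00,  0.00000000e+00,  0.00000000e+00,
         1.00000000e+00]])}
{'intrinsics': array([[511.14148967,   0.        , 314.40583811],
       [  0.        , 511.14148967, 200.71584549],
       [  0.        ,   0.        ,   1.        ]]), 'camera_from_world': array([[ 1.52004889e-02, -9.99780104e-01, -1.44460301e-02,
         1.58540195e+02],
       [ 9.97400051e-01,  1.41432943e-02,  7.06619149e-02,
        -4.98287379e+02],
       [-7.04420622e-02, -1.54825668e-02,  9.97395712e-01,
        -1.06555065e+03],
       [ 0.00000000e+00,  0.00000000e+00,  0.00000000e+00,
         1.00000000e+00]])}
{'clock': 0.1, 'joints': array([-1.30362038e+00,  3.00397645e-01,  1.52149561e+00,  1.99600852e-05,
        1.32067631e+00, -6.66282733e-02]), 'qd': array([-0.00025808, -0.00048004, -0.00111981,  0.00086009, -0.0009084 ,
        0.00034161]), 'effort': array([ 5.42009384e-04, -5.32642579e+01, -3.53284049e+01,  7.09275459e-02,
        2.35399744e-02, -8.97671339e-05]), 'eef_pos': array([ 180.13126366, -519.43387937,  204.96277178]), 'eef_rot': array([-3.14061919e+00, -8.43333524e-05,  3.33799228e-01]), 'wrist_force': array([0.3969331 , 0.14444008, 0.46376605]), 'moment': array([-0.01748818, -0.01980006,  0.01187362]), 'finger_gap': 93.78672872227877}
```

View pics/scene0.png

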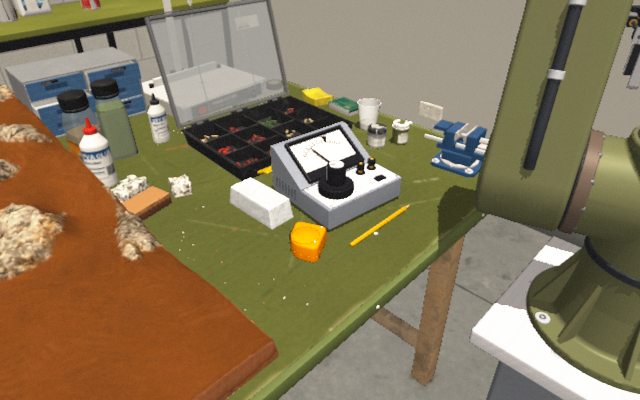

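View pics/top0.png

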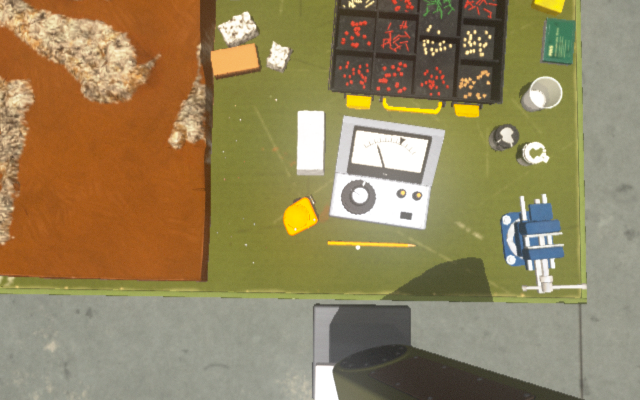

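```bash
python3 - <<'E'
import cv2
a=cv2.imread('pics/top0.png');b=cv2.imread('pics/scene0.png')
cv2.imwrite('pics/t0z.png',cv2.resize(a[40:240,200:400],(600,600),interpolation=cv2.INTER_CUBIC))
cv2.imwrite('pics/s0z.png',cv2.resize(b[80:280,230:480],(800,640)[:2],interpolation=cv2.INTER_CUBIC)[:600])
E
```

```text
(no output)
```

View pics/t0z.png

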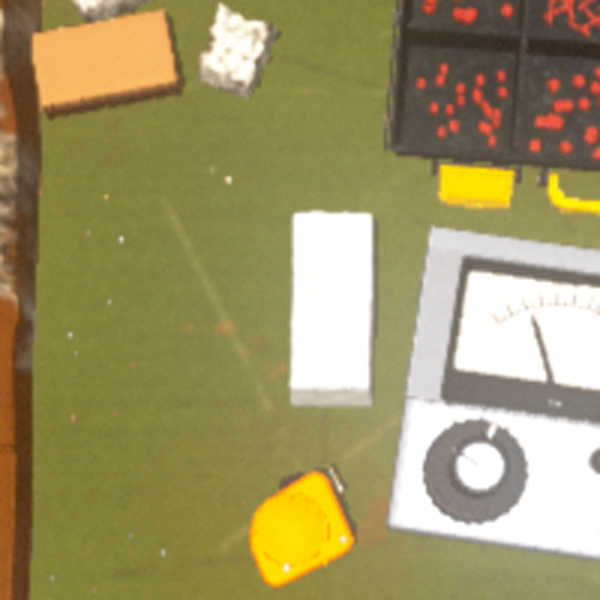

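View pics/s0z.png

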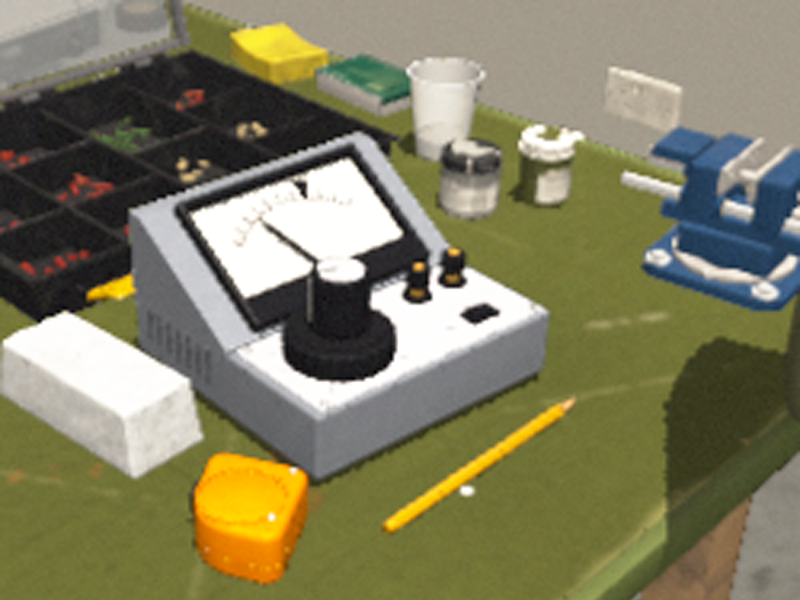

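The scene view shows the supply near (335,175), with the knobs at (336,180). In the top view the knobs are at about (359,196), the needle tip at about (378,145) and the mark near (402,140). I'll crop around the supply next to get finer pixels.

```bash
python3 - <<'E'
import cv2
a=cv2.imread('pics/top0.png')
cv2.imwrite('pics/t0y.png',cv2.resize(a[110:235,325:450],(750,750)[:2],interpolation=cv2.INTER_CUBIC)[:600])
cv2.imwrite('pics/t0x.png',cv2.resize(a[120:180,345:445],(800,480)[:2],interpolation=cv2.INTER_CUBIC)[:600])
E
```

```text
(no output)
```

View pics/t0y.png

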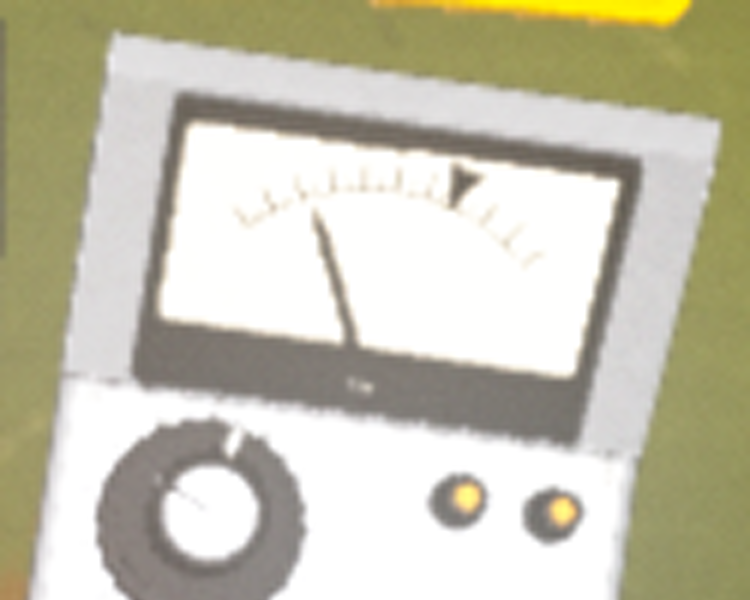

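View pics/t0x.png

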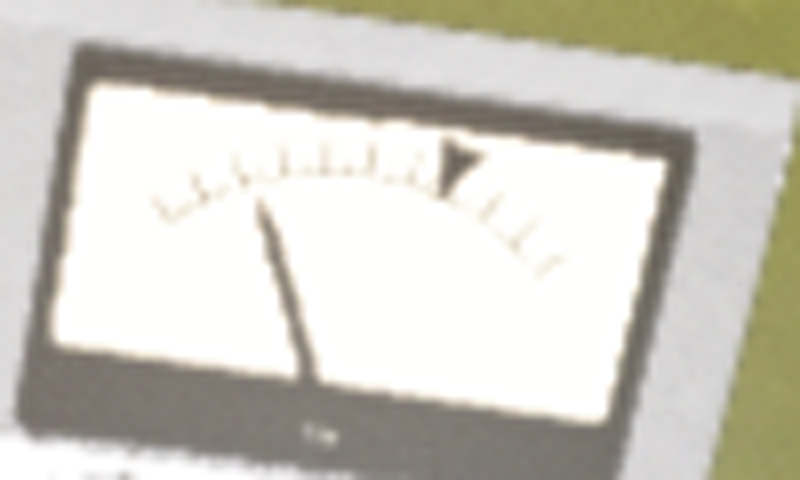

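```bash
cat >> h.py <<'E'
def pts(name,d,mask):
    v,u=np.nonzero(mask&(d>0)); K,T,_=cam(name)
    z=d[v,u]; x=(u-K[0,2])/K[0,0]*z; y=(v-K[1,2])/K[1,1]*z
    C=np.c_[x,-y,-z]; return (C-T[:3,3])@T[:3,:3],u,v
E
python3 - <<'E'
from h import *
d=np.load('pics/top0.npy'); p=np.load('pics/top0_rgb.npy').astype(int)
# cap: white blob
def cap(name,tag,box):
    p=np.load(f'pics/{tag}_rgb.npy').astype(int); d=np.load(f'pics/{tag}.npy')
    u0,u1,v0,v1=box; m=np.zeros(d.shape,bool); m[v0:v1,u0:u1]=p[v0:v1,u0:u1].min(2)>150
    n,l,s,c=cv2.connectedComponentsWithStats(m.astype(np.uint8)); 
    for i in range(1,n): print(name,s[i],c[i], onplane(name,*c[i],114), np.median(d[l==i]))
cap('top','top0',(348,372,184,208))
cap('scene','scene0',(325,348,155,172))
m=np.zeros(d.shape,bool); m[100:240,325:450]=1
P,u,v=pts('top',d,m)
for a,b in((40,52),(52,60),(60,85),(105,125)):
    s=(P[:,2]>a)&(P[:,2]<b); print(a,b,s.sum(),P[s].mean(0) if s.any() else '')
# deck points
s=(P[:,2]>50)&(P[:,2]<62); 
r=cv2.minAreaRect(P[s][:,:2].astype(np.float32)); print('deck',r,np.median(P[s][:,2]))
s=(P[:,2]>50)&(P[:,2]<130); r=cv2.minAreaRect(P[s][:,:2].astype(np.float32)); print('all',r)
# slope: pixels in meter
m=np.zeros(d.shape,bool); 
cv2.fillPoly(mm:=np.zeros(d.shape,np.uint8),[np.array([[355,132],[430,140],[424,170],[350,164]])],1)
Q,_,_=pts('top',d,mm>0); c=Q.mean(0); U,S,V=np.linalg.svd(Q-c); n=V[2]*np.sign(V[2,2]); print('plane',c,n,np.degrees(np.arccos(n[2])),S,np.degrees(np.arctan2(-n[1],-n[0])))
E
```

```text
top [362 184   3   3   7] [363.         184.71428571] [521.56993774  70.74794114 114.        ] 1025.3182
top [369 184   3   2   5] [370.2 184.4] [522.37227241  56.83362551 114.        ] 1029.1417
top [352 187  17  17 216] [359.66203704 195.01851852] [501.46291714  77.02352452 114.        ] 985.5452
top [351 189   1   1   1] [351. 189.] [512.9164994   93.87415976 114.        ] 1028.6342
scene [325 155  23  13 206] [335.59708738 160.17961165] [513.14215491  65.5726748  114.        ] 970.82153
scene [325 161   3   5  10] [325.7 162.9] [519.69490569  86.98394649 114.        ] 965.8526
scene [347 169   1   1   1] [347. 169.] [474.13198565  76.40739951 114.        ] 982.99805
scene [346 171   2   1   2] [346.5 171. ] [469.84340016  82.78237733 114.        ] 978.1998
40 52 111 [484.30231791  47.05006473  49.89057681]
52 60 3027 [495.18810757  21.55093588  56.30121386]
60 85 3142 [543.25266567  31.03735471  74.63978759]
105 125 2001 [609.39847323  22.46390123 113.69330652]
deck ((534.46044921875, 26.314369201660156), (200.15232849121094, 168.2182159423828), 82.34300231933594) 56.42351743934135
all ((548.4612426757812, 24.364402770996094), (200.29127502441406, 196.4631805419922), 82.38587951660156)
plane [591.13564798  17.0643392   90.725278  ] [-0.52403121  0.07472953  0.84841428] 31.960385643394304 [2139.00964512  982.66917858  127.38404423] -8.115950935778281
```

```bash
cat >> h.py <<'E'
YAW=np.radians(-7.7); C0=np.array([591.1356,17.0643,90.7253])
ex=np.array([np.cos(YAW)*np.cos(np.radians(32)),np.sin(YAW)*np.cos(np.radians(32)),np.sin(np.radians(32))])
ey=np.array([-np.sin(YAW),np.cos(YAW),0]); nn=np.cross(ex,ey)
def sl(name,u,v):   # pixel -> (right, up) on scale plane, mm
    o,d=ray(name,u,v); P=o+d*((C0-o)@nn)/(d@nn); return np.array([-(P-C0)@ey,(P-C0)@ex])
def rect(name,img,s=6,W=70,H=50):  # rectified sample of the scale, s px/mm, for viewing
    g=np.zeros((2*H*s,2*W*s,2),np.float32)
    X,Y=np.meshgrid((np.arange(2*W*s)/s-W),(H-np.arange(2*H*s)/s))
    P=C0+ -X[...,None]*ey+Y[...,None]*ex
    K,T,_=cam(name); c=P@T[:3,:3].T+T[:3,3]; c=c*[1,-1,-1]; q=c@K.T
    q=(q[...,:2]/q[...,2:]).astype(np.float32)
    return cv2.remap(img,q[...,0],q[...,1],cv2.INTER_CUBIC)
E
python3 - <<'E'
from h import *
for n in('top','scene'):
    r=rect(n,cv2.imread(f'pics/{n}0.png'),5); print(r.shape); cv2.imwrite(f'pics/r_{n}0.png',r)
E
```

```text
(500, 700, 3)
(500, 700, 3)
```

View pics/r_top0.png

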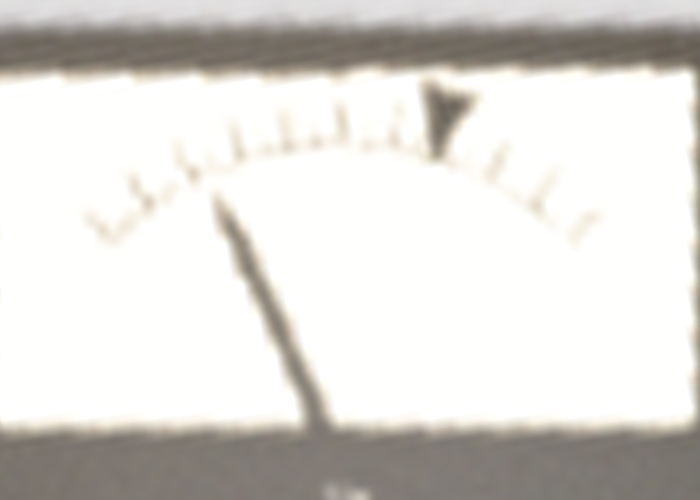

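View pics/r_scene0.png

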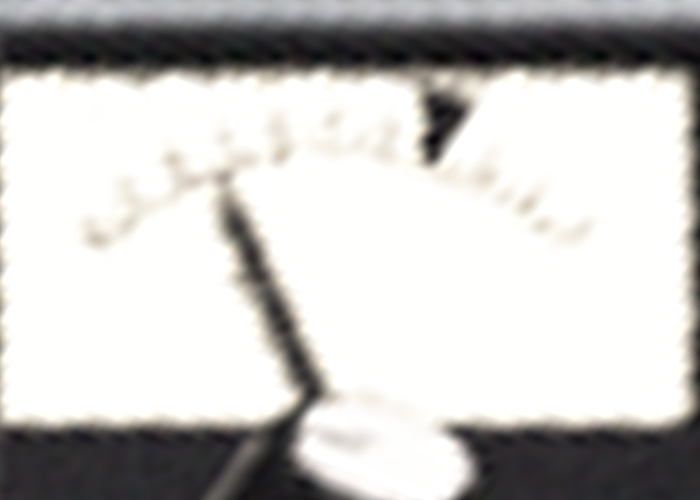

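```bash
python3 - <<'E'
from h import *
# cap in scene by depth: ray near cap where height ~114 
d=np.load('pics/scene0.npy');m=np.zeros(d.shape,bool);m[150:180,320:355]=1
P,u,v=pts('scene',d,m); s=(abs(P[:,2]-114)<5)&(np.hypot(P[:,0]-502,P[:,1]-77)<25)
print(s.sum(),P[s].mean(0),u[s].mean(),v[s].mean(), onplane('scene',336.9,163.75,115),np.median(P[s][:,2]))
d=np.load('pics/top0.npy');m=np.zeros(d.shape,bool);m[184:208,348:372]=1
P,u,v=pts('top',d,m); s=P[:,2]>105; print(s.sum(),P[s].mean(0),np.median(P[s][:,2])); s=(P[:,2]>70)&(P[:,2]<82);print(np.median(P[s][:,2]))
from math import *
st=manip.read_state(); y=st['eef_rot'][2]; dx,dy=np.array([501.8,77])-st['eef_pos'][:2]
print('tool dx,dy',dx*cos(y)+dy*sin(y), dx*sin(y)-dy*cos(y), y)
E
```

```text
191 [498.2475094   82.49752388 115.11109406] 335.4450261780105 165.3455497382199 [500.49488533  75.81973414 115.        ] 115.81669443919614
303 [501.39172633  77.62871652 116.43450513] 116.59015649956052
76.28811900204835
tool dx,dy 499.3266005256831 -458.12344887111 0.33379922785268046
```

Call:
play_rows --commands '[{"x":0.0416,"y":-0.0382,"grip":0.66},{"x":0.0416,"y":-0.0382,"grip":0.66},{"x":0.0416,"y":-0.0382,"grip":0.66},{"x":0.0416,"y":-0.0382,"grip":0.66},{"x":0.0416,"y":-0.0382,"grip":0.66},{"x":0.0416,"y":-0.0382,"grip":0.66},{"x":0.0416,"y":-0.0382,"grip":0.66},{"x":0.0416,"y":-0.0382,"grip":0.66},{"x":0.0416,"y":-0.0382,"grip":0.66},{"x":0.0416,"y":-0.0382,"grip":0.66},{"x":0.0416,"y":-0.0382,"grip":0.66},{"x":0.0416,"y":-0.0382,"grip":0.66},{"grip":0.66}]' --squeeze 10

```text
$.commands[0]: bad value
```

Call:
play_rows --commands '[{"wz":-10.3},{"wz":-10.3},{"wz":-10.3},{"wz":-10.3},{"wz":-10.3},{"wz":-10.3},{"wz":-10.3},{"wz":-10.3},{"wz":-10.3},{"wz":-10.3},{"wz":-10.3},{"x":0}]'

```text
$.commands[0]: bad value
```

```bash
python3 - <<'E'
from h import *
s=manip.read_state(); print({k:np.round(v,3) for k,v in s.items()})
grab('top','top1');grab('scene','scene1')
E
```

```text
{'clock': np.float64(0.1), 'joints': array([-1.304,  0.3  ,  1.521,  0.   ,  1.321, -0.067]), 'qd': array([-0.   , -0.   , -0.001,  0.001, -0.001,  0.   ]), 'effort': array([ 1.0000e-03, -5.3264e+01, -3.5328e+01,  7.1000e-02,  2.4000e-02,
       -0.0000e+00]), 'eef_pos': array([ 180.131, -519.434,  204.963]), 'eef_rot': array([-3.141, -0.   ,  0.334]), 'wrist_force': array([0.397, 0.144, 0.464]), 'moment': array([-0.017, -0.02 ,  0.012]), 'finger_gap': np.float64(93.787)}
```

Call:
play_rows --commands '[{"x":0.0416,"y":-0.0382,"z":0,"wx":0,"wy":0,"wz":0,"grip":0.66},{"x":0.0416,"y":-0.0382,"z":0,"wx":0,"wy":0,"wz":0,"grip":0.66},{"x":0.0416,"y":-0.0382,"z":0,"wx":0,"wy":0,"wz":0,"grip":0.66},{"x":0.0416,"y":-0.0382,"z":0,"wx":0,"wy":0,"wz":0,"grip":0.66},{"x":0.0416,"y":-0.0382,"z":0,"wx":0,"wy":0,"wz":0,"grip":0.66},{"x":0.0416,"y":-0.0382,"z":0,"wx":0,"wy":0,"wz":0,"grip":0.66},{"x":0.0416,"y":-0.0382,"z":0,"wx":0,"wy":0,"wz":0,"grip":0.66},{"x":0.0416,"y":-0.0382,"z":0,"wx":0,"wy":0,"wz":0,"grip":0.66},{"x":0.0416,"y":-0.0382,"z":0,"wx":0,"wy":0,"wz":0,"grip":0.66},{"x":0.0416,"y":-0.0382,"z":0,"wx":0,"wy":0,"wz":0,"grip":0.66},{"x":0.0416,"y":-0.0382,"z":0,"wx":0,"wy":0,"wz":0,"grip":0.66},{"x":0.0416,"y":-0.0382,"z":0,"wx":0,"wy":0,"wz":0,"grip":0.66},{"x":0,"y":0,"z":0,"wx":0,"wy":0,"wz":0,"grip":0.66}]' --squeeze 10

```text
clock: 1.82
eef_pos: [502.2, 79.6, 204.8]
eef_rot: [-3.141, 0.001, 0.338]
wrist_force: [0.4, -0.0, -1.0]
finger_gap: 62.2
```

Call:
play_rows --commands '[{"x":0,"y":0,"z":0,"wx":0,"wy":0,"wz":-10.3,"grip":0.66},{"x":0,"y":0,"z":0,"wx":0,"wy":0,"wz":-10.3,"grip":0.66},{"x":0,"y":0,"z":0,"wx":0,"wy":0,"wz":-10.3,"grip":0.66},{"x":0,"y":0,"z":0,"wx":0,"wy":0,"wz":-10.3,"grip":0.66},{"x":0,"y":0,"z":0,"wx":0,"wy":0,"wz":-10.3,"grip":0.66},{"x":0,"y":0,"z":0,"wx":0,"wy":0,"wz":-10.3,"grip":0.66},{"x":0,"y":0,"z":0,"wx":0,"wy":0,"wz":-10.3,"grip":0.66},{"x":0,"y":0,"z":0,"wx":0,"wy":0,"wz":-10.3,"grip":0.66},{"x":0,"y":0,"z":0,"wx":0,"wy":0,"wz":-10.3,"grip":0.66},{"x":0,"y":0,"z":0,"wx":0,"wy":0,"wz":-10.3,"grip":0.66},{"x":0,"y":0,"z":0,"wx":0,"wy":0,"wz":-10.3,"grip":0.66},{"x":0,"y":0,"z":0,"wx":0,"wy":0,"wz":0,"grip":0.66},{"x":0,"y":0,"z":0,"wx":0,"wy":0,"wz":0,"grip":0.66}]'

```text
clock: 3.45
eef_pos: [501.5, 76.5, 205.5]
eef_rot: [-3.142, -0.0, 2.307]
wrist_force: [0.9, -1.3, -0.1]
finger_gap: 62.3
```

```bash
python3 - <<'E'
from h import *
s=manip.read_state(); print({k:np.round(v,3) for k,v in s.items()})
grab('top','top1');grab('scene','scene1')
y=s['eef_rot'][2]; d=np.array([501.5,77])-s['eef_pos'][:2]
print('tool dx dy',d[0]*np.cos(y)+d[1]*np.sin(y),d[0]*np.sin(y)-d[1]*np.cos(y))
E
```

```text
{'clock': np.float64(3.45), 'joints': array([ 0.079,  0.205,  1.64 , -0.   ,  1.297, -0.657]), 'qd': array([ 0.004,  0.001, -0.003,  0.   ,  0.001, -0.01 ]), 'effort': array([-9.4000e-02, -4.7289e+01, -3.4892e+01,  4.3000e-02,  6.0000e-02,
       -1.1200e-01]), 'eef_pos': array([501.504,  76.545, 205.48 ]), 'eef_rot': array([-3.142, -0.   ,  2.307]), 'wrist_force': array([ 0.912, -1.28 , -0.148]), 'moment': array([-0.041, -0.15 , -0.033]), 'finger_gap': np.float64(62.263)}
tool dx dy 0.34005820903687256 0.3019553648083623
```

View pics/top1.png

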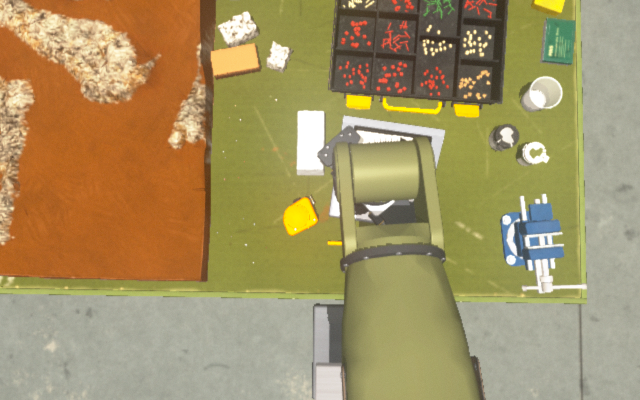

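View pics/scene1.png

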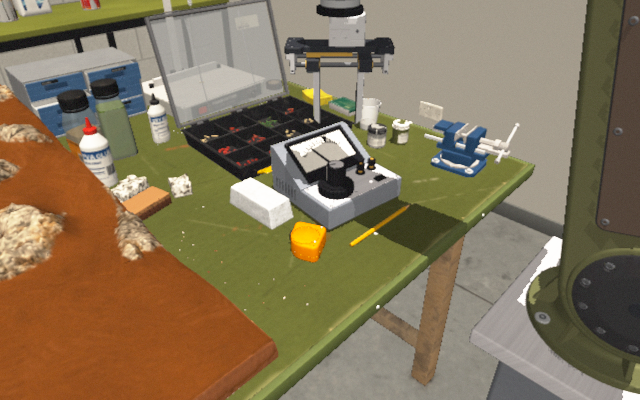

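The gripper is over the knob, open at about (340,100) in the scene view, and the meter is clear of it there at about (315,155). Next I'll lower it and stop 10 mm above the ring.

Call:
play_rows --commands '[{"x":0.0003,"y":0.0003,"z":0.02,"wx":0,"wy":0,"wz":0,"grip":0.66},{"x":0,"y":0,"z":0.025,"wx":0,"wy":0,"wz":0,"grip":0.66},{"x":0,"y":0,"z":0.025,"wx":0,"wy":0,"wz":0,"grip":0.66},{"x":0,"y":0,"z":0.02,"wx":0,"wy":0,"wz":0,"grip":0.66},{"x":0,"y":0,"z":0.015,"wx":0,"wy":0,"wz":0,"grip":0.66},{"x":0,"y":0,"z":0.013,"wx":0,"wy":0,"wz":0,"grip":0.66},{"x":0,"y":0,"z":0,"wx":0,"wy":0,"wz":0,"grip":0.66},{"x":0,"y":0,"z":0,"wx":0,"wy":0,"wz":0,"grip":0.66}]'

```text
clock: 4.55
eef_pos: [502.0, 77.5, 88.0]
eef_rot: [3.141, 0.001, 2.311]
wrist_force: [0.1, -0.2, -0.5]
finger_gap: 61.7
```

```bash
python3 - <<'E'
from h import *
a,_=grab('scene','scene2')
cv2.imwrite('pics/s2z.png',cv2.resize(a[90:240,250:430][:,:,::-1],(720,600),interpolation=cv2.INTER_CUBIC))
s=manip.read_state();print(s['eef_pos'],s['wrist_force'],s['finger_gap'],s['clock'])
E
```

```text
[502.03386364  77.47090451  88.09376061] [-0.91727131  0.27670838  0.25906084] 62.12838926062167 4.6
```

View pics/s2z.png

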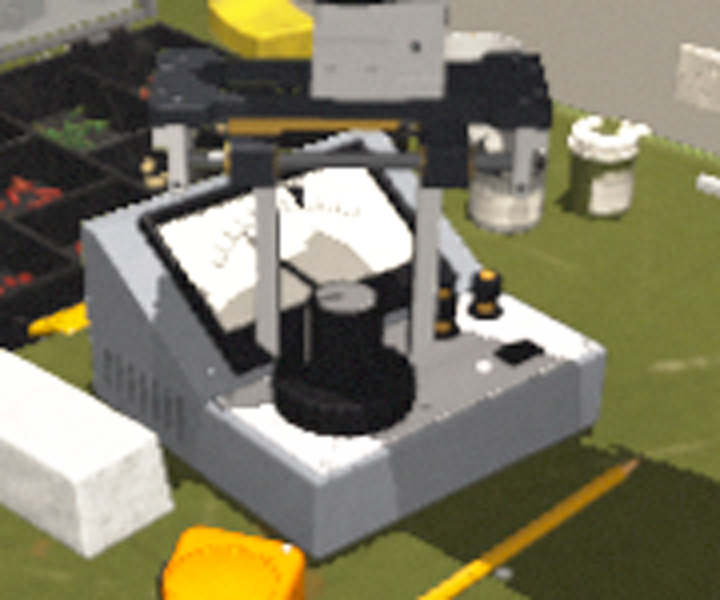

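The fingers at (268,270) and (427,270) in the crop straddle the drum at (345,330) evenly, and their tips are above the ring. Closing the gripper.

Call:
play_rows --commands '[{"x":0,"y":0,"z":0,"wx":0,"wy":0,"wz":0,"grip":0.3},{"x":0,"y":0,"z":0,"wx":0,"wy":0,"wz":0,"grip":0.3},{"x":0,"y":0,"z":0,"wx":0,"wy":0,"wz":0,"grip":0.3},{"x":0,"y":0,"z":0,"wx":0,"wy":0,"wz":0,"grip":0.3},{"x":0,"y":0,"z":0,"wx":0,"wy":0,"wz":0,"grip":0.3}]' --squeeze 10

```text
clock: 5.22
eef_pos: [501.8, 77.5, 87.6]
eef_rot: [3.141, 0.0, 2.311]
wrist_force: [0.5, 1.3, 2.0]
finger_gap: 37.8
```

```bash
python3 - <<'E'
from h import *
s=manip.read_state();print(s['eef_pos'],s['wrist_force'],s['moment'],s['finger_gap'],s['clock'])
E
```

```text
[501.82292986  77.52551819  87.61461891] [0.46157695 1.33610511 2.04002626] [ 0.22737349 -0.29920799 -0.0486191 ] 37.75242723628051 5.225
```

Call:
play_rows --commands '[{"x":0,"y":0,"z":0,"wx":0,"wy":0,"wz":4,"grip":0.3},{"x":0,"y":0,"z":0,"wx":0,"wy":0,"wz":8,"grip":0.3},{"x":0,"y":0,"z":0,"wx":0,"wy":0,"wz":8,"grip":0.3},{"x":0,"y":0,"z":0,"wx":0,"wy":0,"wz":8,"grip":0.3},{"x":0,"y":0,"z":0,"wx":0,"wy":0,"wz":8,"grip":0.3},{"x":0,"y":0,"z":0,"wx":0,"wy":0,"wz":8,"grip":0.3},{"x":0,"y":0,"z":0,"wx":0,"wy":0,"wz":8,"grip":0.3},{"x":0,"y":0,"z":0,"wx":0,"wy":0,"wz":8,"grip":0.3},{"x":0,"y":0,"z":0,"wx":0,"wy":0,"wz":8,"grip":0.3},{"x":0,"y":0,"z":0,"wx":0,"wy":0,"wz":8,"grip":0.3},{"x":0,"y":0,"z":0,"wx":0,"wy":0,"wz":8,"grip":0.3},{"x":0,"y":0,"z":0,"wx":0,"wy":0,"wz":8,"grip":0.3},{"x":0,"y":0,"z":0,"wx":0,"wy":0,"wz":8,"grip":0.3},{"x":0,"y":0,"z":0,"wx":0,"wy":0,"wz":8,"grip":0.3},{"x":0,"y":0,"z":0,"wx":0,"wy":0,"wz":8,"grip":0.3},{"x":0,"y":0,"z":0,"wx":0,"wy":0,"wz":0,"grip":0.3},{"x":0,"y":0,"z":0,"wx":0,"wy":0,"wz":0,"grip":0.3}]'

```text
clock: 7.35
eef_pos: [501.8, 77.5, 87.6]
eef_rot: [-3.142, -0.0, 0.29]
wrist_force: [1.1, 1.9, 3.0]
finger_gap: 37.4
```

```bash
python3 - <<'E'
from h import *
a,_=grab('scene','scene3')
cv2.imwrite('pics/s3z.png',cv2.resize(a[90:240,250:430][:,:,::-1],(720,600),interpolation=cv2.INTER_CUBIC))
cv2.imwrite('pics/r3.png',rect('scene',a[:,:,::-1].copy(),5))
s=manip.read_state();print(s['eef_pos'],s['eef_rot'],s['wrist_force'],s['moment'],s['finger_gap'],s['clock'])
E
```

```text
[501.816823    77.52410363  87.60229459] [-3.14158207e+00 -4.64498723e-04  2.89257510e-01] [1.25127174 2.03926675 2.3897613 ] [ 0.36774132 -0.15959204  0.02759246] 38.13415173388108 7.4
```

View pics/s3z.png

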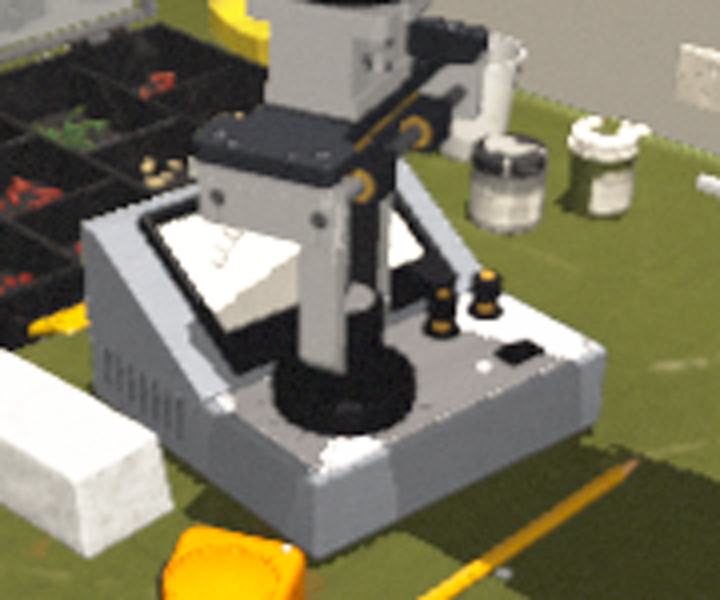

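View pics/r3.png

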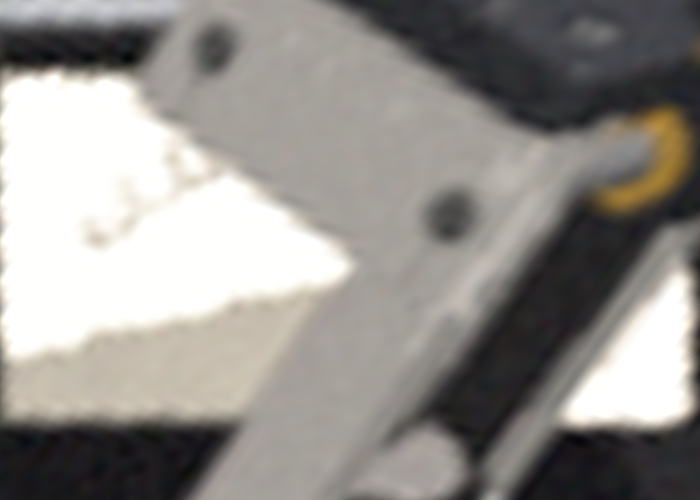

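The hand now hides the needle. The knob has turned about 2.02 rad, so I'll open, lift and look.

Call:
play_rows --commands '[{"x":0,"y":0,"z":0,"wx":0,"wy":0,"wz":0,"grip":0.66},{"x":0,"y":0,"z":0,"wx":0,"wy":0,"wz":0,"grip":0.66},{"x":0,"y":0,"z":0,"wx":0,"wy":0,"wz":0,"grip":0.66},{"x":0,"y":0,"z":0,"wx":0,"wy":0,"wz":0,"grip":0.66},{"x":0,"y":0,"z":-0.02,"wx":0,"wy":0,"wz":0,"grip":0.66},{"x":0,"y":0,"z":-0.04,"wx":0,"wy":0,"wz":0,"grip":0.66},{"x":0,"y":0,"z":-0.04,"wx":0,"wy":0,"wz":0,"grip":0.66},{"x":0,"y":0,"z":-0.04,"wx":0,"wy":0,"wz":0,"grip":0.66},{"x":0,"y":0,"z":0,"wx":0,"wy":0,"wz":0,"grip":0.66}]'

```text
clock: 8.52
eef_pos: [502.7, 77.5, 230.2]
eef_rot: [3.141, -0.005, 0.287]
wrist_force: [0.4, -0.0, -0.3]
finger_gap: 62.0
```

Call:
play_rows --commands '[{"x":0,"y":0,"z":0,"wx":0,"wy":0,"wz":-10,"grip":0.66},{"x":0,"y":0,"z":0,"wx":0,"wy":0,"wz":-10,"grip":0.66},{"x":0,"y":0,"z":0,"wx":0,"wy":0,"wz":-10,"grip":0.66},{"x":0,"y":0,"z":0,"wx":0,"wy":0,"wz":-10,"grip":0.66},{"x":0,"y":0,"z":0,"wx":0,"wy":0,"wz":-10,"grip":0.66},{"x":0,"y":0,"z":0,"wx":0,"wy":0,"wz":-10,"grip":0.66},{"x":0,"y":0,"z":0,"wx":0,"wy":0,"wz":-10,"grip":0.66},{"x":0,"y":0,"z":0,"wx":0,"wy":0,"wz":-10,"grip":0.66},{"x":0,"y":0,"z":0,"wx":0,"wy":0,"wz":-10,"grip":0.66},{"x":0,"y":0,"z":0,"wx":0,"wy":0,"wz":-10,"grip":0.66},{"x":0,"y":0,"z":0,"wx":0,"wy":0,"wz":-10,"grip":0.66},{"x":0,"y":0,"z":0,"wx":0,"wy":0,"wz":-10,"grip":0.66},{"x":0,"y":0,"z":0,"wx":0,"wy":0,"wz":-10,"grip":0.66},{"x":0,"y":0,"z":0,"wx":0,"wy":0,"wz":0,"grip":0.66}]'

```text
clock: 10.28
eef_pos: [501.4, 77.4, 226.4]
eef_rot: [-3.141, -0.001, 2.555]
wrist_force: [0.2, -0.1, 0.1]
finger_gap: 61.7
```

```bash
python3 - <<'E'
from h import *
a,_=grab('scene','scene4')
cv2.imwrite('pics/s4z.png',cv2.resize(a[90:240,250:430][:,:,::-1],(720,600),interpolation=cv2.INTER_CUBIC))
cv2.imwrite('pics/r4.png',rect('scene',a[:,:,::-1].copy(),5))
s=manip.read_state();print(s['eef_pos'],s['eef_rot'],s['joints'],s['wrist_force'],s['moment'],s['finger_gap'],s['clock'])
E
```

```text
[501.41187445  77.41054051 226.59440953] [-3.14079963e+00 -9.74667308e-04  2.55172389e+00] [ 8.09820191e-02  1.88720071e-01  1.60925459e+00 -1.56646841e-05
  1.34487443e+00 -8.99942415e-01] [-0.05877842 -0.38405462  0.5072975 ] [ 0.01534582 -0.15106468 -0.03975087] 61.74804654117363 10.325
```

View pics/s4z.png

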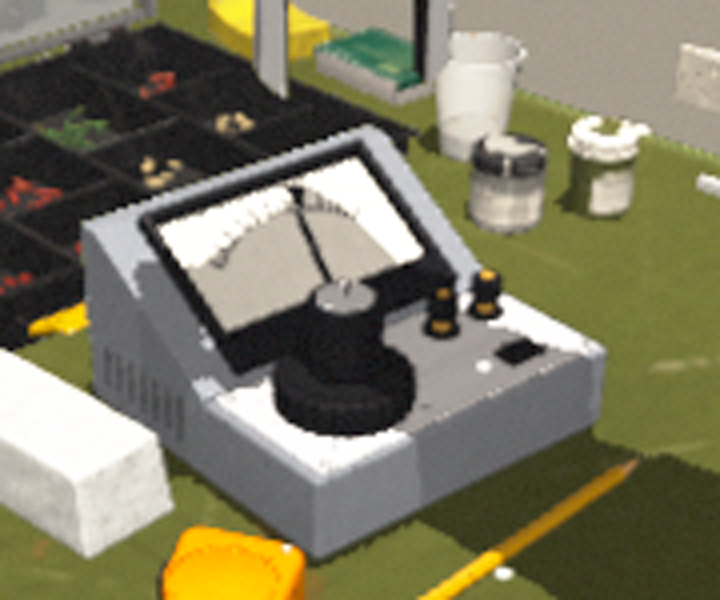

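View pics/r4.png

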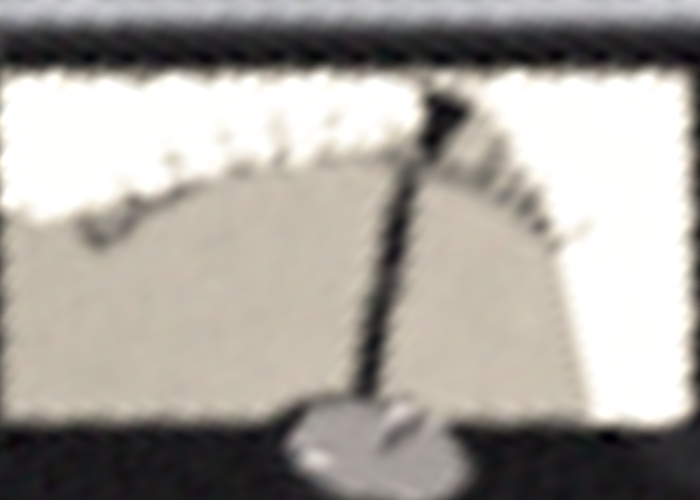

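```bash
cat >> h.py <<'E'
def needle(name,img,x0,x1,y0,y1,s=5,show=False):
    """dark line centroids per rectified row within a band given by x at y0 and y1"""
    g=cv2.cvtColor(rect(name,img,s),cv2.COLOR_RGB2GRAY).astype(float); out=[]
    for y in range(y0,y1,2):
        xc=x0+(x1-x0)*(y-y0)/(y1-y0); xs=np.arange(int(xc-22),int(xc+23)); r=g[y,xs]; 
        bg=np.interp(xs,[xs[0],xs[-1]],[np.median(r[:8]),np.median(r[-8:])])
        w=np.clip(bg-r-30,0,None)
        if w.sum()>100: out.append((( w*xs).sum()/w.sum(),y))
    o=np.array(out); a,b=np.polyfit(o[:,1],o[:,0],1); res=o[:,0]-a*o[:,1]-b
    k=abs(res)<2.5*res.std(); a,b=np.polyfit(o[k,1],o[k,0],1)
    return a,b,res.std()   # x=a*y+b
def wedge(name,img,s=5,x0=410,x1=485,y0=88,y1=150):
    g=cv2.cvtColor(rect(name,img,s),cv2.COLOR_RGB2GRAY).astype(float); out=[]
    for y in range(y0,y1,2):
        r=g[y,x0:x1]; w=np.clip(np.median(np.r_[r[:8],r[-8:]])-r-40,0,None); xs=np.arange(x0,x1)
        if w.sum()>100: out.append(((w*xs).sum()/w.sum(),y,w.sum()))
    return np.array(out)
E
python3 - <<'E'
from h import *
L=lambda t:np.load(f'pics/{t}_rgb.npy')
n0=needle('scene',L('scene0'),232,300,195,370); n4=needle('scene',L('scene4'),410,372,190,380)
t0=needle('top',L('top0'),225,316,210,415)
print('scene0',n0,np.arctan(n0[0]),'scene4',n4,np.arctan(n4[0]),'top0',t0,np.arctan(t0[0]))
yp=(n4[1]-n0[1])/(n0[0]-n4[0]); print('pivot scene',n0[0]*yp+n0[1],yp)
for n,t in(('scene','scene0'),('top','top0'),('scene','scene4')):
    w=wedge(n,L(t)); print(t,w[::4].round(1).tolist(), np.average(w[:,:2],axis=0,weights=w[:,2]))
E
```

```text
scene0 (np.float64(0.4244971911034662), np.float64(144.0829440754917), np.float64(0.5629874725889239)) 0.4014446867067068 scene4 (np.float64(-0.20396930332427538), np.float64(444.88644357046246), np.float64(0.7510842144013451)) -0.20120926804955133 top0 (np.float64(0.45970915202222584), np.float64(126.90029357122751), np.float64(0.8632342242715112)) 0.4308986614084373
pivot scene 347.2604272696881 478.6309248973906
scene0 [[436.5, 88.0, 1300.0], [440.3, 96.0, 4112.0], [444.1, 104.0, 6127.0], [445.9, 112.0, 7399.0], [444.7, 120.0, 5992.0], [442.4, 128.0, 4722.0], [436.8, 136.0, 4657.5], [433.3, 144.0, 3992.0]] [441.64242582 118.20619512]
top0 [[432.3, 88.0, 695.5], [443.8, 96.0, 2623.0], [447.7, 104.0, 4031.0], [446.3, 112.0, 3462.0], [443.2, 120.0, 2701.0], [440.6, 128.0, 2088.0], [438.6, 136.0, 1577.0], [437.9, 144.0, 1008.0]] [443.53412481 114.38061866]
scene4 [[436.2, 88.0, 1207.0], [440.8, 96.0, 4177.0], [445.1, 104.0, 6050.5], [448.2, 112.0, 6669.0], [445.7, 120.0, 4950.5], [440.6, 128.0, 3756.0], [434.1, 136.0, 3091.0], [431.1, 144.0, 2245.0]] [442.41251937 115.61395536]
```

Both views put the pivot at rectified (347,478). The mark lies at about 0.260 rad and the needle at about 0.20 rad, so the knob needs roughly 0.19 rad (11°) more. I'll grip it again and turn.

Call:
play_rows --commands '[{"x":0,"y":0,"z":0.02,"wx":0,"wy":0,"wz":0,"grip":0.66},{"x":0,"y":0,"z":0.03,"wx":0,"wy":0,"wz":0,"grip":0.66},{"x":0,"y":0,"z":0.03,"wx":0,"wy":0,"wz":0,"grip":0.66},{"x":0,"y":0,"z":0.025,"wx":0,"wy":0,"wz":0,"grip":0.66},{"x":0,"y":0,"z":0.02,"wx":0,"wy":0,"wz":0,"grip":0.66},{"x":0,"y":0,"z":0.013,"wx":0,"wy":0,"wz":0,"grip":0.66},{"x":0,"y":0,"z":0,"wx":0,"wy":0,"wz":0,"grip":0.66},{"x":0,"y":0,"z":0,"wx":0,"wy":0,"wz":0,"grip":0.66}]'

```text
clock: 11.32
eef_pos: [502.0, 77.5, 90.1]
eef_rot: [3.141, 0.001, 2.555]
wrist_force: [0.2, -0.6, 0.8]
finger_gap: 62.2
```

Call:
play_rows --commands '[{"x":0,"y":0,"z":0,"wx":0,"wy":0,"wz":0,"grip":0.3},{"x":0,"y":0,"z":0,"wx":0,"wy":0,"wz":0,"grip":0.3},{"x":0,"y":0,"z":0,"wx":0,"wy":0,"wz":0,"grip":0.3},{"x":0,"y":0,"z":0,"wx":0,"wy":0,"wz":0,"grip":0.3},{"x":0,"y":0,"z":0,"wx":0,"wy":0,"wz":0,"grip":0.3}]'

```text
clock: 11.95
eef_pos: [501.8, 77.5, 89.7]
eef_rot: [3.141, 0.0, 2.556]
wrist_force: [1.2, 1.4, 3.3]
finger_gap: 38.1
```

Call:
play_rows --commands '[{"x":0,"y":0,"z":0,"wx":0,"wy":0,"wz":3,"grip":0.3},{"x":0,"y":0,"z":0,"wx":0,"wy":0,"wz":4,"grip":0.3},{"x":0,"y":0,"z":0,"wx":0,"wy":0,"wz":4,"grip":0.3},{"x":0,"y":0,"z":0,"wx":0,"wy":0,"wz":0,"grip":0.3},{"x":0,"y":0,"z":0,"wx":0,"wy":0,"wz":0,"grip":0.3}]'

```text
clock: 12.58
eef_pos: [501.8, 77.5, 89.7]
eef_rot: [3.141, 0.0, 2.365]
wrist_force: [0.6, 1.9, 5.1]
finger_gap: 37.9
```

```bash
python3 - <<'E'
from h import *
a,_=grab('scene','scene5')
cv2.imwrite('pics/r5.png',rect('scene',a[:,:,::-1].copy(),5))
s=manip.read_state();print(s['eef_pos'],s['eef_rot'],s['wrist_force'],s['moment'],s['finger_gap'],s['clock'])
E
```

```text
[501.84534035  77.51885728  89.64984695] [3.14116105e+00 2.47845368e-04 2.36491220e+00] [0.07387078 1.17418903 5.26997615] [ 0.28466861 -0.11957443 -0.02520424] 38.147407246582354 12.625
```

View pics/r5.png

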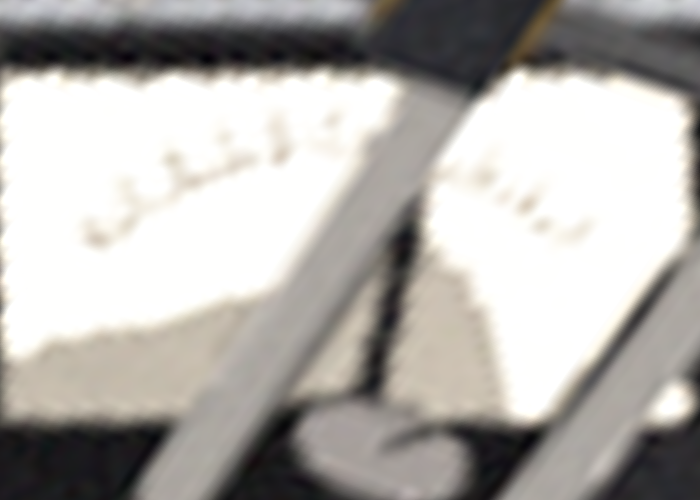

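Call:
play_rows --commands '[{"x":0,"y":0,"z":0,"wx":0,"wy":0,"wz":0,"grip":0.66},{"x":0,"y":0,"z":0,"wx":0,"wy":0,"wz":0,"grip":0.66},{"x":0,"y":0,"z":0,"wx":0,"wy":0,"wz":0,"grip":0.66},{"x":0,"y":0,"z":0,"wx":0,"wy":0,"wz":0,"grip":0.66},{"x":0,"y":0,"z":-0.02,"wx":0,"wy":0,"wz":0,"grip":0.66},{"x":0,"y":0,"z":-0.04,"wx":0,"wy":0,"wz":0,"grip":0.66},{"x":0,"y":0,"z":-0.04,"wx":0,"wy":0,"wz":0,"grip":0.66},{"x":0,"y":0,"z":-0.04,"wx":0,"wy":0,"wz":0,"grip":0.66},{"x":-0.03,"y":-0.03,"z":0,"wx":0,"wy":0,"wz":0,"grip":0.66},{"x":-0.035,"y":-0.035,"z":0,"wx":0,"wy":0,"wz":0,"grip":0.66},{"x":-0.035,"y":-0.035,"z":0,"wx":0,"wy":0,"wz":0,"grip":0.66},{"x":-0.035,"y":-0.035,"z":0,"wx":0,"wy":0,"wz":0,"grip":0.66},{"x":-0.035,"y":-0.035,"z":0,"wx":0,"wy":0,"wz":0,"grip":0.66},{"x":-0.035,"y":-0.035,"z":0,"wx":0,"wy":0,"wz":0,"grip":0.66},{"x":0,"y":0,"z":0,"wx":0,"wy":0,"wz":0,"grip":0.66}]'

```text
clock: 14.5
eef_pos: [503.3, -215.0, 228.9]
eef_rot: [-3.141, -0.001, 2.36]
wrist_force: [-0.2, 0.2, -0.1]
finger_gap: 62.0
```

```bash
python3 - <<'E'
from h import *
for n in('scene','top'):
    a,_=grab(n,n+'6'); cv2.imwrite(f'pics/r6_{n}.png',rect(n,a[:,:,::-1].copy(),5))
s=manip.read_state();print(s['eef_pos'],s['eef_rot'],s['clock'])
E
```

```text
[ 503.66102971 -212.36659906  229.19496334] [ 3.14159078e+00 -6.00816681e-04  2.36281978e+00] 14.6
```

View pics/r6_scene.png

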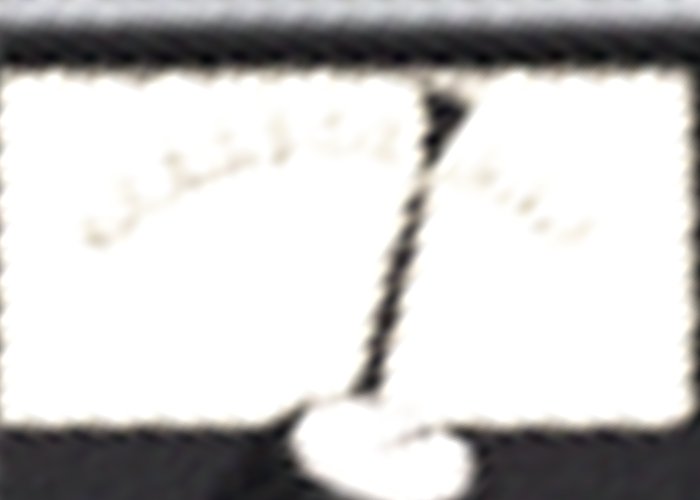

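View pics/r6_top.png

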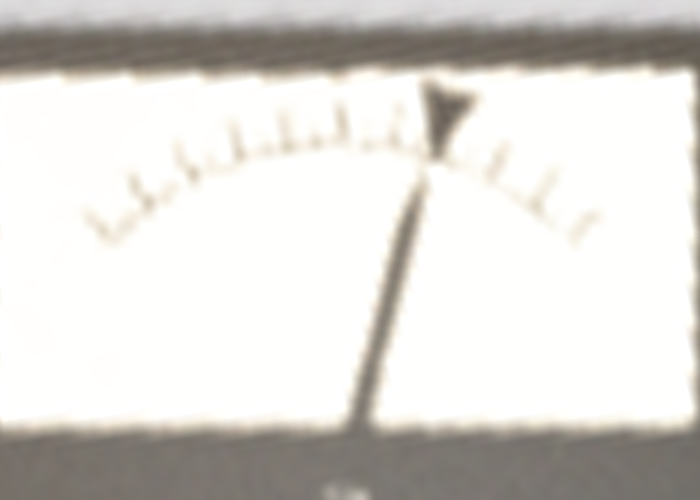

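View pics/top6.png

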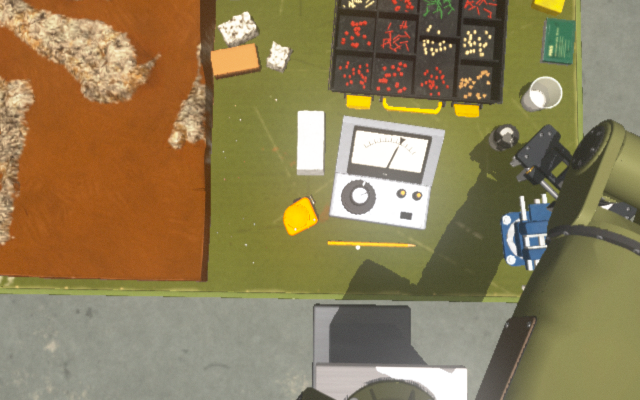

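```bash
python3 - <<'E'
from h import *
L=lambda t:np.load(f'pics/{t}_rgb.npy')
n0=needle('scene',L('scene0'),232,300,195,370); n6=needle('scene',L('scene6'),416,372,205,380)
t0=needle('top',L('top0'),225,316,210,415); t6=needle('top',L('top6'),415,362,200,415)
for n,a,b in(('scene',n0,n6),('top',t0,t6)):
    yp=(b[1]-a[1])/(a[0]-b[0]); xp=a[0]*yp+a[1]; w=wedge(n,L(n+'6')); c=np.average(w[:,:2],axis=0,weights=w[:,2])
    print(n,'pivot',xp,yp,'needle',-np.arctan(a[0]),-np.arctan(b[0]),b[2],'mark',np.arctan2(c[0]-xp,yp-c[1]),c,
      'line x at mark',b[0]*c[1]+b[1], 'w',w[::4,:2].round(1).tolist())
# ring pointer, and general change before/after
for n in('top','scene'):
    df=np.abs(L(n+'6').astype(int)-L(n+'0')).max(2); v,u=np.nonzero(df>60); print(n,len(u))
a=np.hstack([cv2.resize(L(t)[172:222,335:385][:,:,::-1],(400,400),interpolation=cv2.INTER_CUBIC) for t in('top0','top6')]); cv2.imwrite('pics/cmp6.png',a)
E
```

```text
scene pivot 345.61477268756755 474.75421000596174 needle -0.4014446867067068 0.2527007433301464 0.9672134940212818 mark 0.26342896235070723 [441.8251578  118.01849216] line x at mark 437.73133513704056 w [[435.9, 88.0], [440.0, 96.0], [443.9, 104.0], [446.3, 112.0], [445.1, 120.0], [442.8, 128.0], [436.9, 136.0], [433.3, 144.0]]
top pivot 344.3107503039808 472.9304513003083 needle -0.4308986614084373 0.2508315696598787 0.41315102705019935 mark 0.27030412773174695 [443.6632784  114.36785126] line x at mark 436.1844913018609 w [[432.5, 88.0], [444.5, 96.0], [448.0, 104.0], [446.3, 112.0], [443.2, 120.0], [440.7, 128.0], [438.4, 136.0], [437.8, 144.0]]
top 19753
scene 19403
```

View pics/cmp6.png

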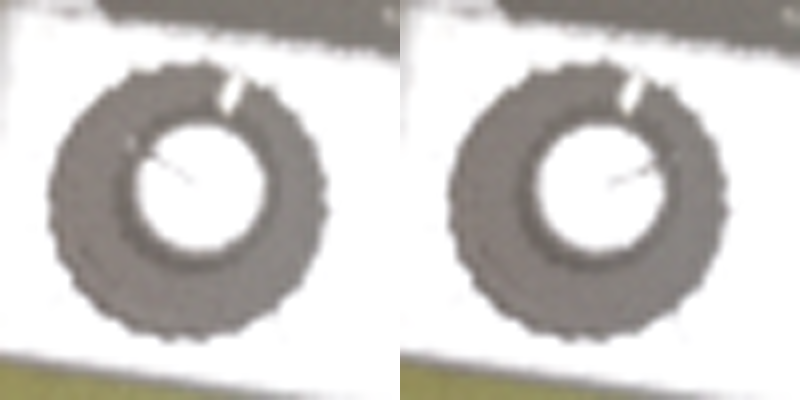

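```bash
python3 - <<'E'
from h import *
L=lambda t:np.load(f'pics/{t}_rgb.npy').astype(np.float32)
for n in('top','scene'):
    g=[cv2.cvtColor(rect(n,L(n+k),5),cv2.COLOR_RGB2GRAY) for k in '06']
    a=(g[0]+g[1])/2; np.save(f'pics/avg_{n}.npy',a)
    e=np.clip((a-120)/(255-120),0,1)**3*255
    print(np.percentile(a,[10,50,90]))
    cv2.imwrite(f'pics/e_{n}.png',e[60:300].repeat(1,0)); 
a=np.vstack([cv2.imread('pics/e_top.png'),cv2.imread('pics/e_scene.png')]); cv2.imwrite('pics/e_both.png',a)
E
```

```text
[118.58875961 254.50335693 255.03686829]
[ 45.29539223 254.54747772 255.6161438 ][ WARN:0@0.356] global loadsave.cpp:1063 imwrite_ Unsupported depth image for selected encoder is fallbacked to CV_8U.
```

View pics/e_both.png

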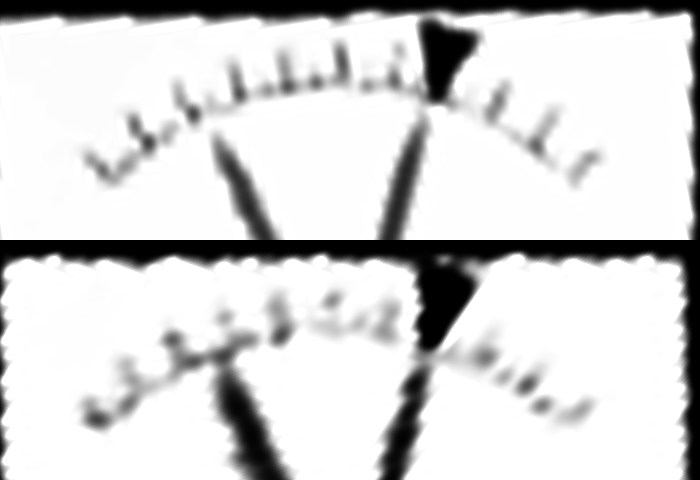

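```bash
python3 - <<'E'
from h import *
from scipy.optimize import least_squares
def arcfit(a,c0,R0,lab,excl,thr):
    c=np.array(c0,float);R=R0
    for it in range(6):
        pts=[]
        for th in np.arange(-.82,.83,.01):
            if any(lo<th<hi for lo,hi in excl): continue
            r=np.arange(R-14,R+10.1,.5); x=c[0]+r*np.sin(th); y=c[1]-r*np.cos(th)
            p=cv2.remap(a,x.astype(np.float32)[None],y.astype(np.float32)[None],cv2.INTER_LINEAR)[0]
            w=np.clip(np.median(p[:8])-p-thr,0,None)
            if w.max()>thr:
                # first significant minimum from inside
                k=np.argmax(w>0.5*w.max()); seg=slice(k,min(k+10,len(r))); rr=(w[seg]*r[seg]).sum()/w[seg].sum()
                pts.append((c[0]+rr*np.sin(th),c[1]-rr*np.cos(th)))
        P=np.array(pts)
        s=least_squares(lambda q:np.hypot(P[:,0]-q[0],P[:,1]-q[1])-q[2],[*c,R],loss='soft_l1',f_scale=2)
        c=s.x[:2];R=s.x[2]
    print(lab,len(P),c,R,R/5,np.std(s.fun))
    # free-radius and fixed-radius report
    for Rf in (320,325,330,335):
        q=least_squares(lambda q:np.hypot(P[:,0]-q[0],P[:,1]-q[1])-Rf,c,loss='soft_l1',f_scale=2); print('   R',Rf,q.x,q.cost)
    return c,R
for n,th in(('top',5),('scene',5)):
    a=np.load(f'pics/avg_{n}.npy').astype(np.float32)
    c,R=arcfit(a,(343,472),326,n,[(-.50,-.34),(.19,.36)],th)
g=cv2.cvtColor(rect('scene',np.load('pics/scene4_rgb.npy'),5),cv2.COLOR_RGB2GRAY).astype(np.float32)
arcfit(g,(343,472),326,'scene4',[(.12,.36),(.6,.9),],10)
E
```

```text
top 101 [341.57407272 462.48025756] 318.42968981743485 63.68593796348697 2.179786808349319
   R 320 [341.69516914 464.21477824] 166.77556298248345
   R 325 [342.07265135 469.68094567] 179.53478189770817
   R 330 [342.37092042 475.09688448] 206.13644430140792
   R 335 [342.60952611 480.48070179] 244.47453993314673
scene 73 [342.22331274 504.99233857] 352.4903252261108 70.49806504522216 3.0096867591410925
   R 320 [338.03883063 469.43680347] 318.9147916756952
   R 325 [338.63440994 474.99340353] 279.96714984309443
   R 330 [339.20569793 480.52653058] 248.79614289250287
   R 335 [339.80009314 486.02389525] 225.23266851327926
scene4 65 [338.02054426 530.43075462] 368.6443485293696 73.72886970587392 1.9259360727966461
   R 320 [314.5871986  -65.52425979] 3919.812403190836
   R 325 [314.3292873  -71.36115723] 3894.150998171019
   R 330 [335.86081085 486.25739743] 186.18203753211813
   R 335 [336.12892952 492.14138373] 160.81933618477342
```

In the top view the printed arc has its centre at about (342,466) rectified. Because the needle rides about 3 mm above the scale, its pivot appears offset from that. Allowing for this parallax, the mark is at about 0.280 rad and the needle at 0.251 rad. The knob needs about 0.094 rad (5.4°) more. The ring pointer hasn't moved.

Call:
play_rows --commands '[{"x":0.03,"y":0.03,"z":0,"wx":0,"wy":0,"wz":0,"grip":0.66},{"x":0.035,"y":0.035,"z":0,"wx":0,"wy":0,"wz":0,"grip":0.66},{"x":0.035,"y":0.035,"z":0,"wx":0,"wy":0,"wz":0,"grip":0.66},{"x":0.035,"y":0.035,"z":0,"wx":0,"wy":0,"wz":0,"grip":0.66},{"x":0.035,"y":0.035,"z":0,"wx":0,"wy":0,"wz":0,"grip":0.66},{"x":0.035,"y":0.035,"z":0,"wx":0,"wy":0,"wz":0,"grip":0.66},{"x":0,"y":0,"z":0,"wx":0,"wy":0,"wz":0,"grip":0.66},{"x":0,"y":0,"z":0,"wx":0,"wy":0,"wz":0,"grip":0.66}]'

```text
clock: 15.6
eef_pos: [501.3, 77.9, 229.6]
eef_rot: [3.142, 0.0, 2.365]
wrist_force: [0.3, -0.8, 0.9]
finger_gap: 62.0
```

Call:
play_rows --commands '[{"x":0,"y":0,"z":0.02,"wx":0,"wy":0,"wz":0,"grip":0.66},{"x":0,"y":0,"z":0.03,"wx":0,"wy":0,"wz":0,"grip":0.66},{"x":0,"y":0,"z":0.03,"wx":0,"wy":0,"wz":0,"grip":0.66},{"x":0,"y":0,"z":0.025,"wx":0,"wy":0,"wz":0,"grip":0.66},{"x":0,"y":0,"z":0.02,"wx":0,"wy":0,"wz":0,"grip":0.66},{"x":0,"y":0,"z":0.015,"wx":0,"wy":0,"wz":0,"grip":0.66},{"x":0,"y":0,"z":0,"wx":0,"wy":0,"wz":0,"grip":0.66},{"x":0,"y":0,"z":0,"wx":0,"wy":0,"wz":0,"grip":0.66},{"x":0,"y":0,"z":0,"wx":0,"wy":0,"wz":0,"grip":0.3},{"x":0,"y":0,"z":0,"wx":0,"wy":0,"wz":0,"grip":0.3},{"x":0,"y":0,"z":0,"wx":0,"wy":0,"wz":0,"grip":0.3},{"x":0,"y":0,"z":0,"wx":0,"wy":0,"wz":0,"grip":0.3},{"x":0,"y":0,"z":0,"wx":0,"wy":0,"wz":0,"grip":0.3}]'

```text
clock: 17.23
eef_pos: [501.9, 77.5, 89.7]
eef_rot: [3.141, 0.0, 2.364]
wrist_force: [0.2, 0.4, 3.6]
finger_gap: 37.8
```

Call:
play_rows --commands '[{"x":0,"y":0,"z":0,"wx":0,"wy":0,"wz":2.7,"grip":0.3},{"x":0,"y":0,"z":0,"wx":0,"wy":0,"wz":2.7,"grip":0.3},{"x":0,"y":0,"z":0,"wx":0,"wy":0,"wz":0,"grip":0.3},{"x":0,"y":0,"z":0,"wx":0,"wy":0,"wz":0,"grip":0.3}]'

```text
clock: 17.73
eef_pos: [501.8, 77.5, 89.7]
eef_rot: [3.141, 0.0, 2.27]
wrist_force: [0.3, 0.6, 5.4]
finger_gap: 37.7
```

Call:
play_rows --commands '[{"x":0,"y":0,"z":0,"wx":0,"wy":0,"wz":0,"grip":0.66},{"x":0,"y":0,"z":0,"wx":0,"wy":0,"wz":0,"grip":0.66},{"x":0,"y":0,"z":0,"wx":0,"wy":0,"wz":0,"grip":0.66},{"x":0,"y":0,"z":0,"wx":0,"wy":0,"wz":0,"grip":0.66},{"x":0,"y":0,"z":-0.02,"wx":0,"wy":0,"wz":0,"grip":0.66},{"x":0,"y":0,"z":-0.04,"wx":0,"wy":0,"wz":0,"grip":0.66},{"x":0,"y":0,"z":-0.04,"wx":0,"wy":0,"wz":0,"grip":0.66},{"x":0,"y":0,"z":-0.04,"wx":0,"wy":0,"wz":0,"grip":0.66},{"x":-0.03,"y":-0.03,"z":0,"wx":0,"wy":0,"wz":0,"grip":0.66},{"x":-0.035,"y":-0.035,"z":0,"wx":0,"wy":0,"wz":0,"grip":0.66},{"x":-0.035,"y":-0.035,"z":0,"wx":0,"wy":0,"wz":0,"grip":0.66},{"x":-0.035,"y":-0.035,"z":0,"wx":0,"wy":0,"wz":0,"grip":0.66},{"x":-0.035,"y":-0.035,"z":0,"wx":0,"wy":0,"wz":0,"grip":0.66},{"x":-0.035,"y":-0.035,"z":0,"wx":0,"wy":0,"wz":0,"grip":0.66},{"x":0,"y":0,"z":0,"wx":0,"wy":0,"wz":0,"grip":0.66},{"x":0,"y":0,"z":0,"wx":0,"wy":0,"wz":0,"grip":0.66}]'

```text
clock: 19.73
eef_pos: [476.5, -211.0, 229.3]
eef_rot: [3.142, -0.0, 2.269]
wrist_force: [1.1, -0.1, -0.4]
finger_gap: 62.2
```

```bash
python3 - <<'E'
from h import *
for n in('scene','top'):
    a,_=grab(n,n+'7')
s=manip.read_state();print(s['eef_pos'],s['clock'])
L=lambda t:np.load(f'pics/{t}_rgb.npy')
t7=needle('top',L('top7'),418,362,205,415); n7=needle('scene',L('scene7'),420,375,205,370)
for n,a,piv in(('top',t7,(342.5,467)),('scene',n7,(337.5,477))):
    w=wedge(n,L(n+'7')); c=np.average(w[:,:2],axis=0,weights=w[:,2])
    print(n,-np.arctan(a[0]),a[2],'mark',np.arctan2(c[0]-piv[0],piv[1]-c[1]))
r=np.hstack([rect('top',L('top7'),5)[60:460,150:550],rect('scene',L('scene7'),5)[60:460,150:550]])[:,:,::-1]; cv2.imwrite('pics/r7.png',r)
c=np.hstack([cv2.resize(L(t)[172:222,335:385][:,:,::-1],(400,400),interpolation=cv2.INTER_CUBIC) for t in('top0','top7')]); cv2.imwrite('pics/cmp7.png',c)
# bystander / ring shifts between start and now, by masks
for t in('top0','top7'):
    p=L(t).astype(int)[95:260,280:425]
    hsv=cv2.cvtColor(p.astype(np.uint8),cv2.COLOR_RGB2HSV)
    m=((hsv[...,0]>10)&(hsv[...,0]<28)&(hsv[...,1]>190)&(hsv[...,2]>180)).astype(np.uint8)
    n,l,s,cc=cv2.connectedComponentsWithStats(m); print(t,[(s[i,4],(cc[i]+[280,95]).round(1).tolist()) for i in range(1,n) if s[i,4]>60])
    f=(p[:95,10:50].min(2)>200).astype(np.uint8); n,l,s,cc=cv2.connectedComponentsWithStats(f); i=1+s[1:,4].argmax(); print(' foam',s[i,4],(cc[i]+[290,95]).round(1))
E
```

```text
[ 476.72613345 -210.37548924  229.50687474] 19.825
top 0.28121699136571604 0.43752581866482076 mark 0.2790396606096982
scene 0.29038926046780367 1.3232247364360186 mark 0.28270822152200875
top0 [(np.int32(291), [358.2, 101.5]), (np.int32(874), [299.0, 216.5]), (np.int32(89), [341.8, 243.0])]
 foam 1531 [310.1 140. ]
top7 [(np.int32(291), [358.2, 101.6]), (np.int32(878), [299.0, 216.5]), (np.int32(96), [342.0, 242.9])]
 foam 1525 [310.1 140. ]
```

View pics/r7.png

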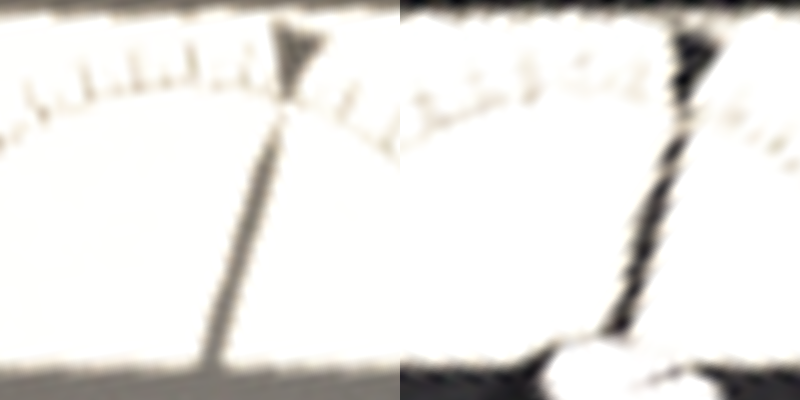

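View pics/cmp7.png

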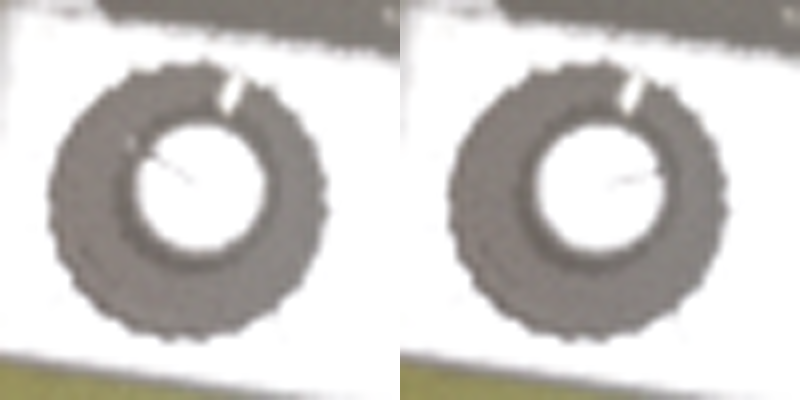

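The needle now reads 0.281 rad (top) and 0.290 rad (scene), against the mark at 0.279 and 0.283 rad. The ring pointer at about (232,95) in the crop and the bystanders haven't moved. The hand is clear, so I'm handing in.

```bash
python3 -c "
from cell import manip
s=manip.read_state();print(s['clock'],abs(s['qd']).max());print(manip.sign_off())"
```

```text
19.825 0.004767411964731895
the job is handed in; nothing more can be done
None
```

I turned the voltage knob clockwise about 2.3 rad in three grips, until the needle points at the set mark. I then let go, moved the hand clear and handed the job in at 19.8 s.

- **Needle against mark:** the top view gives 0.281 rad for the needle and 0.279 rad for the mark. The scene view gives 0.290 and 0.283 rad. The two views differ by a few milliradians.
- **Parallax:** the needle sits about 3 mm above the printed scale, so the mark angle depends on a correction for that. Before the last small turn I reckoned that angle good only to about 0.01 rad.
- **Current-limit ring:** its pointer looks the same in the before and after pictures, and the fingertips stayed about 11 mm or more above it.
- **Bystanders:** the foam, tape measure and pencil show no measurable shift (0.2 pixel or less).
- **Problems:** my first two move calls were refused because the rows lacked some fields, and nothing moved. All measured wrist forces were below about 6 N.

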